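# Scan a pantry tin in the staff kitchen

### The job

Check in the labelled tin: turn it so that its label faces the scanner's window and push it label-first against the sprung bar in front of the window, gently, until the bar has sunk about half its travel (never to its stop), and keep it there for a second. Then draw it back and leave it standing upright in the middle of the square marked in front of the scanner, clear of the bar, with its label still facing the window. Keep the tin upright throughout and leave the other things on the worktop where they are.

Things in the scene. Friction and masses are not known exactly. Their poses are not given: they have to be found in the camera images.
- tin: The labelled tin: loose upright steel cylinder, 58 mm across, 85 mm high with its lid, 0.25 kg. A flat paper label, 26 mm wide, 38 to 72 mm up, stands 3 mm proud of its side; a dark ridge on the lid, 5 mm high, points to the label. Origin: centre of the underside; z up; x points out through the label, which starts turned well away from the scanner.
- label (a point): The middle of the label's outer face: 32 mm from the tin's axis along its x, 55 mm above its underside.
- scanner: The scanner, fixed to the worktop: a grey block 90 mm deep (x), 110 mm wide (y), 100 mm high. Origin: centre of the underside. Its front, with a dark window, is its -x face, 45 mm from the origin; so the label faces the window when the tin's x axis and the scanner's x axis point the same way.
- window (a point): The middle of the window on the scanner's front face, 83 mm up.
- bay (a point): The middle of the 75 mm square outlined on the worktop in front of the scanner, 105 mm out from its front face; z = 0.
- bar (a joint): How far the sprung bar is pushed in (m): 0 out, 0.013 at its stop. Black bar, 70 mm wide, 24 mm high, centred 55 mm up across the scanner's front; slides along the scanner's x. Its face stands 22 to 42 mm out from the scanner's front, a setting that differs every time and is not measured: find it by touch. Yields from 3 N, 6 N at half travel, 9 N at the stop.
- squat_tin: Bystander: plain steel tin without a label, 68 mm across, 65 mm high; origin at the underside.
- jar: Bystander: glass jar, 60 mm across, 85 mm high; origin at the underside.
- mug: Bystander: white mug, 80 mm across, 90 mm high, handle at its +y; origin at the underside.
- bottle: Bystander: amber bottle, 60 mm across, 190 mm high; origin at the underside.
- bowl: Bystander: white bowl, 130 mm across, 55 mm high; origin at the underside.
- spoon: Bystander: spoon lying on the worktop.

How it is judged:
By the outcome, as a careful person would: the job done as asked, in the order asked, and still so for the second after the job is handed in, with the robot touching nothing.
It also fails if it takes over 64 s, if anything falls off the work surface, if the arm or the gripper's body presses on something with over 40 N, if the wrist force passes 120 N, or if a joint passes its speed limit or range.

### The arm

A 7-joint arm with a two-finger parallel gripper is mounted at the origin on the work surface. World frame = base frame: x ahead of the robot, y to its left, z up, the work surface at z = 0. Lengths are in m, angles in rad, forces in N, time in s.
With the tool pointing down it reaches from about 0.4 to 0.85 m from the base axis. Payload 10.4 kg.
Tool frame: the origin (TCP) lies at the very end of the fingers, on their centre line; the grasp point (between the pads) lies 19 mm behind it; z points along the fingers, y is the line along which they close (so a half turn about z gives the same grasp; the last joint's range is limited). The gripper opens to 87 mm and grips with 3 to 60 N. Pads are 19 mm wide; open, the fingers measure 117 mm over their backs; the gripper's body (75 mm by 190 mm) begins 51 mm behind the grasp point.
Start: joints at [-1.198, 0.332, -0.065, 1.46, 0.022, 1.35, -0.088], TCP at [0.241, 0.577, 0.19] pointing down, gripper open.
Joint ranges: [-2.6, 2.6], [-0.5, 2.12], [-1.47, 1.34], [0.16, 2.42], [-1.27, 4.41], [0.06, 2.06], [-2.6, 2.6]. Speed limits (rad/s): [2.22, 2.22, 2.79, 2.79, 3.14, 3.14, 3.14].

### API

Orientations are given as a unit quaternion [x, y, z, w].
In Python, from bench import status, camera, order gives the robot as it stands.
- The arm moves only by the tool jog_arm, never from a script. Its argument "plan" is a list of rows, each a list of 7 numbers: the turn, a rotation vector about the tool's x, y, z in rad, then the shift along the tool's x, y, z in mm, then the opening, from -1 (shut) to 1 (fully open). A call has 1 to 12 rows; each row is the pose to reach, as a shift and turn from the pose commanded when the call began, along the tool's axes at that moment; what a row does not reach only later rows make up. A row lasts 1/10 s, in which the tool goes at most 50 mm and 8.59 degrees, less where a joint would pass 70% of its speed; a pose out of reach is approached as far as the arm can. A call with a gripper value outside its range is refused whole. The fingers move at their own pace and stop on an object; "squeeze" is the grip in N (left out, the last holds). Time passes only in rows, so rows that repeat a pose let the fingers close. It gives the time, the measured TCP pose, the force, the opening and the grip force at its end, in the units of the state.
- status.read_state(): the state, without advancing time (a new reading comes with each control period).
- camera(name): name is "scene" or "top" or "wrist"; returns a dict with "image" (384x512x3 uint8, red, green, blue), "z_map" (384x512 float32, m along the optical axis (not along the pixel's ray), 0 where there is no reading), "fx", "fy", "cx", "cy" (pixels), "k1" (the pictures are not rectified: a ray, as slopes to the right and down, at radius r is drawn at 1 + k1 r^2 times it, then the intrinsics apply), "world_from_camera" (4x4, takes a point from camera to world coordinates); the wrist camera has in their place "mount" (4x4, takes a point from camera to tool coordinates, whose origin is the TCP and whose axes are the flange's). Camera axes: x right, y down, z forward; pixel columns grow to the right and rows downward; lengths in m; the calibration is good to about 2 mm. A picture is of the moment at which its call begins: read the wrist's pose just before it.
- order.close_job(): hands the job in; it is judged then, once.
The state is a dict: "time": time; "joint_positions": joint angles; "joint_vel": joint speeds; "joint_torque": joint torques, N m; "ee_pos": TCP position; "eef_rot": TCP orientation; "ft_force": force on the tool from outside, world axes, zero at the start; "torque": the same for the moment, N m; "width": finger opening in m; "grip_force": force on a finger pad.
Only numpy, scipy, OpenCV 4.12 (cv2) and the standard library are available. Lean on these libraries where they do the work, as an engineer would, in place of code of your own. Each camera call takes 0.05 s, during which the arm holds its last target. There are 200 camera calls.

## Working session

There is one attempt and no reset: what is moved stays moved. The work goes in short steps, Python scripts to look and compute and a tool call to move; the robot and the scene stay as the last step left them, time stands still between calls to the robot, and variables do not carry over. Pictures are saved under pics/ and viewed, at most 10 in all, crops included, and the job is handed in when it is done.

Besides the shell and the picture viewer there is one more tool, called after "Call:" as name(argument=value, ...), one argument or row to a line, values as JSON. jog_arm: Moves the arm, as the interface text tells. Its arguments: {"type":"object","properties":{"plan":{"type":"array"},"squeeze":{"type":"number"}},"required":["plan"]}

```bash
mkdir -p pics; ls; cat > h.py <<'E'
import numpy as np, cv2
from bench import status, camera, order
from scipy.spatial.transform import Rotation as R
def W(c,s=None):
    if 'world_from_camera' in c: return np.array(c['world_from_camera'])
    T=np.eye(4); T[:3,:3]=R.from_quat(s['eef_rot']).as_matrix(); T[:3,3]=s['ee_pos']
    return T@np.array(c['mount'])
def slopes(c,uv):
    K=np.array([[c['fx'],0,c['cx']],[0,c['fy'],c['cy']],[0,0,1.]])
    return cv2.undistortPoints(np.array(uv,float).reshape(-1,1,2),K,np.array([c['k1'],0,0,0.])).reshape(-1,2)
def plane(c,T,uv,z):
    s=slopes(c,uv); d=np.c_[s,np.ones(len(s))]@T[:3,:3].T
    return T[:3,3]+d*((z-T[2,3])/d[:,2])[:,None]
def cloud(c,T):
    v,u=np.mgrid[:384,:512]; s=slopes(c,np.c_[u.ravel(),v.ravel()])
    return ((np.c_[s,np.ones(len(s))]*c['z_map'].reshape(-1,1))@T[:3,:3].T+T[:3,3]).reshape(384,512,3)
def save(c,n): cv2.imwrite('pics/'+n+'.png',c['image'][:,:,::-1])
E
python3 - <<'E'
from h import *
s=status.read_state(); print({k:np.round(v,3) for k,v in s.items()})
ims=[]
for n in ('scene','top'):
    c=camera(n); save(c,n); np.save(n,c,allow_pickle=True); print(n,np.round(W(c),3).tolist(),c['fx'],c['k1'])
c=camera('wrist'); save(c,'wrist0');print(np.round(c['mount'],3))
E
```

```text
pics
{'time': np.float64(0.0), 'joint_positions': array([-1.198,  0.333, -0.065,  1.461,  0.022,  1.35 , -0.088]), 'joint_vel': array([-0.001, -0.   ,  0.001,  0.001,  0.001, -0.   ,  0.001]), 'joint_torque': array([-0.0000e+00, -6.2324e+01,  2.5000e-02, -3.8990e+01, -6.1000e-02,
        4.0000e-02,  0.0000e+00]), 'ee_pos': array([0.241, 0.576, 0.19 ]), 'eef_rot': array([ 0.197,  0.98 , -0.001, -0.   ]), 'ft_force': array([ 0.304, -0.353,  0.155]), 'torque': array([-0.035, -0.01 , -0.037]), 'grip_force': np.float64(0.0), 'width': np.float64(0.087)}
scene [[0.796, 0.472, -0.38, 1.008], [0.605, -0.6, 0.523, -0.73], [0.019, -0.646, -0.763, 1.012], [0.0, 0.0, 0.0, 1.0]] 390.61193527533936 0.021780294899743816
top [[-0.017, -0.987, 0.157, 0.372], [-1.0, 0.016, -0.002, -0.107], [-0.0, -0.157, -0.988, 1.225], [0.0, 0.0, 0.0, 1.0]] 454.43930779722007 0.06106542571327563
[[-0.001 -0.955 -0.297  0.081]
 [ 1.    -0.001  0.001 -0.001]
 [-0.001 -0.297  0.955 -0.193]
 [ 0.     0.     0.     1.   ]]
```

View pics/top.png

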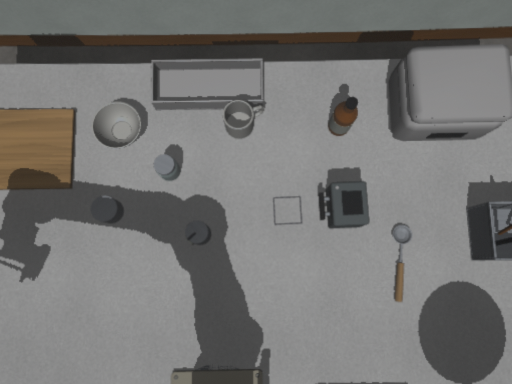

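View pics/scene.png

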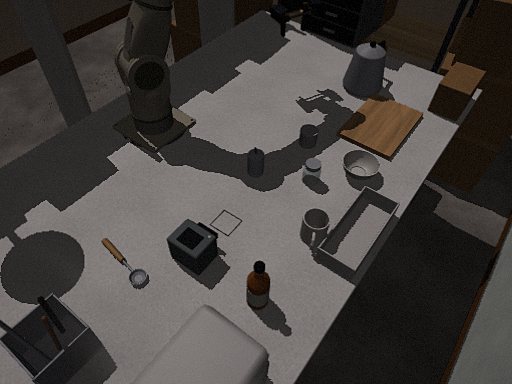

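The top view shows the scanner at (348,203), its bar at (322,205) and the bay outline at (287,210). There are two dark tins, at (198,232) and (106,209). In the scene view they are at (256,160) and (308,135). I'll zoom in to find the ridge.

```bash
python3 - <<'E'
from h import *
t=np.load('top.npy',allow_pickle=True).item(); s=np.load('scene.npy',allow_pickle=True).item()
def cr(c,u,v,w=25,W=400,H=300):
    h=int(w*.75); return np.clip(cv2.resize(c['image'][v-h:v+h,u-w:u+w],(W,H),interpolation=cv2.INTER_CUBIC).astype(float)*2.2,0,255).astype(np.uint8)
im=np.vstack([np.hstack([cr(t,198,232),cr(t,106,209)]),np.hstack([cr(s,256,160),cr(t,320,207,60)])])
cv2.imwrite('pics/z1.png',im[:,:,::-1])
for c,l in ((t,[(198,232),(106,209),(348,203),(287,210),(322,205),(322,195)]),):
    P=cloud(c,W(c))
    for u,v in l: print(u,v,P[v,u].round(3))
P=cloud(t,W(t))
m=(abs(P[:,:,2]-.0865)<.012)
for u,v in [(198,232),(106,209)]:
    q=P[v-20:v+20,u-20:u+20].reshape(-1,3); 
    print(np.round(np.percentile(q[:,2],[50,90,97,100]),3))
    zt=np.percentile(q[:,2],95); q=q[q[:,2]>zt-.008]; print(len(q),q.min(0),q.max(0),q.mean(0))
E
```

```text
198 232 [0.459 0.039 0.088]
106 209 [0.523 0.276 0.067]
348 203 [ 0.524 -0.336  0.101]
287 210 [ 0.521 -0.191 -0.002]
322 205 [ 0.525 -0.276  0.066]
322 195 [ 0.55  -0.277  0.067]
[1.000e-03 8.600e-02 8.800e-02 1.225e+00]
421 [ 0.37153715 -0.10706005  0.07957705] [0.48944538 0.07241832 1.2252079 ] [0.45881799 0.04066991 0.11211333]
[0.003 0.066 0.068 1.225]
592 [ 0.37153715 -0.10706005  0.05946607] [0.56046725 0.31682747 1.2252079 ] [0.52476554 0.27892782 0.07437439]
```

View pics/z1.png

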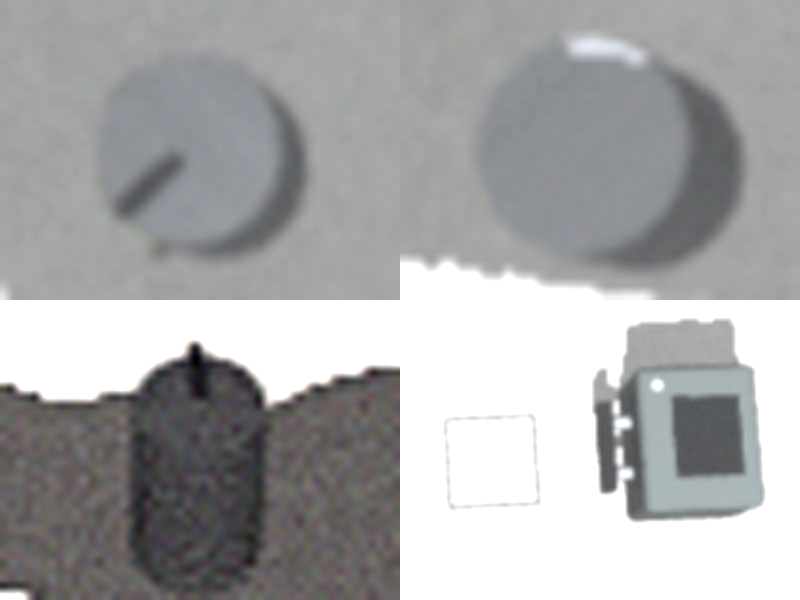

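The tin at (198,232) carries the ridge, which points to the lower left, about yaw 130°. The other one is the plain squat tin. The scanner faces image-left, so its x axis is roughly world −y. Next I'll measure precisely.

```bash
python3 - <<'E'
from h import *
t=np.load('top.npy',allow_pickle=True).item(); T=W(t); P=cloud(t,T); g=t['image'].astype(float).mean(2)
Z=P[:,:,2]
def big(m,lo=30):
    n,l,st,ce=cv2.connectedComponentsWithStats(m.astype(np.uint8),connectivity=4); i=1+np.argmax(st[1:,4]); return l==i
# scanner top
m=np.zeros_like(g,bool); m[170:240,315:385]=1
sm=big(m&(abs(Z-.1)<.007)); v,u=np.nonzero(sm); X=plane(t,T,np.c_[u,v],.1)
r=cv2.minAreaRect((X[:,:2]*1000).astype(np.float32)); print('scanner',r,len(u),'ztop',np.median(Z[sm]), X.mean(0))
b=m&(abs(Z-.067)<.006); b=big(b); v,u=np.nonzero(b); X=P[b]; print('bar',cv2.minAreaRect((X[:,:2]*1000).astype(np.float32)),X.max(0),X.min(0))
# bay
x0,y0,x1,y1=266,189,308,231
roi=g[y0:y1,x0:x1]; bg=np.median(roi); d=(roi<bg*.85); v,u=np.nonzero(big(d)); print('px',len(u))
X=plane(t,T,np.c_[u+x0,v+y0],0); r=cv2.minAreaRect((X[:,:2]*1000).astype(np.float32)); print('bay',r,X.mean(0),'z',np.median(Z[y0:y1,x0:x1]))
# tin lid
m=np.zeros_like(g,bool); m[215:250,180:216]=1
lm=big(m&(abs(Z-.0865)<.008)); v,u=np.nonzero(lm); X=plane(t,T,np.c_[u,v],.085); print('tin',cv2.minEnclosingCircle((X[:,:2]*1000).astype(np.float32)),X.mean(0),len(u))
gl=np.median(g[lm]); k=lm&(g<gl*.8); v,u=np.nonzero(k); print(len(u),np.c_[u,v][:60].tolist())
# squat tin, others: obstacles
for n,(u,v) in dict(squat=(106,209),jar=(165,166),mug=(238,117)).items(): print(n,P[v,u].round(3))
E
```

```text
scanner ((524.918701171875, -339.5583190917969), (110.10553741455078, 90.31072998046875), 1.4892897605895996) 1541 ztop 0.09986108162043905 [ 0.52506414 -0.34021134  0.1       ]
bar ((524.623046875, -278.8671875), (68.61298370361328, 14.762295722961426), 1.5532737970352173) [ 0.55885373 -0.27061547  0.07215258] [ 0.49039016 -0.28655401  0.06110633]
px 176
bay ((521.8179321289062, -190.889404296875), (76.91310119628906, 76.53718566894531), 1.9334168434143066) [ 0.52028685 -0.19078089  0.        ] z -9.274876952514166e-05
tin ((460.8167724609375, 44.38956069946289), 28.962142944335938) [0.4610611  0.04417444 0.085     ] 414
23 [[193, 233], [194, 233], [195, 233], [192, 234], [193, 234], [194, 234], [190, 235], [191, 235], [192, 235], [193, 235], [189, 236], [190, 236], [191, 236], [192, 236], [188, 237], [189, 237], [190, 237], [191, 237], [188, 238], [189, 238], [190, 238], [188, 239], [189, 239]]
squat [0.523 0.276 0.067]
jar [0.629 0.124 0.087]
mug [ 0.783 -0.061  0.008]
```

Call:
jog_arm(
  plan=[
    [0, 0, 1.7, -409, -406, 0, 1],
    [0, 0, 1.7, -409, -406, 0, 1],
    [0, 0, 1.7, -409, -406, 0, 1],
    [0, 0, 1.7, -409, -406, 0, 1],
    [0, 0, 1.7, -409, -406, 0, 1],
    [0, 0, 1.7, -409, -406, 0, 1],
    [0, 0, 1.7, -409, -406, 0, 1],
    [0, 0, 1.7, -409, -406, 0, 1],
    [0, 0, 1.7, -409, -406, 0, 1],
    [0, 0, 1.7, -409, -406, 0, 1],
    [0, 0, 1.7, -409, -406, 0, 1],
    [0, 0, 1.7, -409, -406, 0, 1],
  ],
)

```text
time: 1.35
ee_pos: [0.4626, 0.0401, 0.1906]
eef_rot: [0.869, 0.495, 0.0, 0.0]
ft_force: [0.4, -0.0, -0.2]
width: 0.087
grip_force: 0.0
```

```bash
cat >> h.py <<'E'
def go(x,y,z,yaw=None):
    "tool shift (mm) to TCP target, turn about tool z to bring tool-y yaw (deg) there"
    s=status.read_state(); M=R.from_quat(s['eef_rot']).as_matrix(); d=M.T@(np.array([x,y,z])-s['ee_pos'])*1000
    cur=np.degrees(np.arctan2(M[1,1],M[0,1])); print('t',round(float(s['time']),2),'pos',np.round(s['ee_pos'],4),'yaw',cur.round(2),'tilt',M[:,2].round(3),'shift',d.round(1),'F',np.round(s['ft_force'],2),'w',round(float(s['width']),4),'j',np.round(s['joint_positions'],2))
    if yaw is not None: print('turn', round(-np.radians(yaw-cur),3))
E
python3 -c "
from h import *
go(.461,.044,.19,-130)"
```

```text
t 1.35 pos [0.4626 0.0401 0.1906] yaw -30.66 tilt [ 0.001 -0.    -1.   ] shift [ 2.6 -3.4  0.6] F [ 0.35 -0.04 -0.19] w 0.087 j [-0.66 -0.05  0.47  1.89  0.02  1.3  -0.74]
turn 1.734
```

Call:
jog_arm(
  plan=[
    [0, 0, 1.73, 0, 0, 0, 1],
    [0, 0, 1.73, 0, 0, 0, 1],
    [0, 0, 1.73, 0, 0, 0, 1],
    [0, 0, 1.73, 0, 0, 0, 1],
    [0, 0, 1.73, 0, 0, 0, 1],
    [0, 0, 1.73, 0, 0, 0, 1],
    [0, 0, 1.73, 0, 0, 0, 1],
    [0, 0, 1.73, 0, 0, 0, 1],
    [0, 0, 1.73, 0, 0, 0, 1],
    [0, 0, 1.73, 0, 0, 0, 1],
    [0, 0, 1.73, 0, 0, 0, 1],
    [0, 0, 1.73, 0, 0, 0, 1],
  ],
)

```text
time: 2.55
ee_pos: [0.4616, 0.0443, 0.1903]
eef_rot: [0.941, -0.338, -0.0, 0.0]
ft_force: [1.2, 0.6, -0.2]
width: 0.0873
grip_force: 0.0
```

```bash
python3 - <<'E'
from h import *
go(.461,.044,.19,-130)
s=status.read_state(); c=camera('wrist'); T=W(c,s); save(c,'w1'); np.save('w1',dict(c=c,T=T),allow_pickle=True)
P=cloud(c,T); Z=P[:,:,2]; g=c['image'].astype(float).mean(2)
m=(np.hypot(P[:,:,0]-.461,P[:,:,1]-.044)<.045)&(abs(Z-.0865)<.008)
v,u=np.nonzero(m); print(len(u),np.percentile(Z[m],[5,50,99]))
X=plane(c,T,np.c_[u,v],.085); print(cv2.minEnclosingCircle((X[:,:2]*1000).astype(np.float32)))
k=m&(g<np.median(g[m])*.6); v,u=np.nonzero(k); X=plane(c,T,np.c_[u,v],.09)[:,:2]
r=cv2.fitLine((X*1000).astype(np.float32),cv2.DIST_L2,0,.01,.01).ravel(); print(len(u),X.mean(0),r,np.degrees(np.arctan2(r[1],r[0])))
E
```

```text
t 2.55 pos [0.4616 0.0443 0.1903] yaw -129.54 tilt [-0.  0. -1.] shift [-0.3  0.7  0.3] F [ 1.19  0.57 -0.16] w 0.0873 j [-0.62 -0.05  0.41  1.89  0.02  1.3  -2.47]
turn 0.008
1922 [0.08257374 0.08388135 0.08951379]
((461.15863037109375, 42.75651550292969), 30.245250701904297)
149 [0.46183442 0.0462453 ] [  0.7647545  -0.6443218 461.8344     46.245296 ] -40.11484
```

View pics/w1.png

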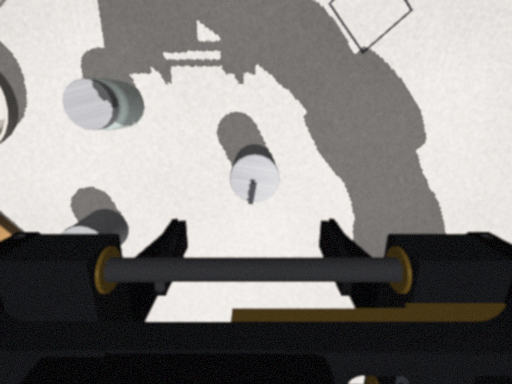

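The wrist view shows the tin lid at (254,178) with its ridge running from (254,182) to (251,202). The gripper is centred over it. I'll refine the ridge line and check the lid height by triangulating.

```bash
python3 - <<'E'
from h import *
d=np.load('w1.npy',allow_pickle=True).item(); t=np.load('top.npy',allow_pickle=True).item()
C=[]
for c,T,thr in ((d['c'],d['T'],.55),(t,W(t),.8)):
    P=cloud(c,T); g=c['image'].astype(float).mean(2)
    near=(np.hypot(P[:,:,0]-.461,P[:,:,1]-.0435)<.04)&(P[:,:,2]>.075)&(P[:,:,2]<.1)
    k=near&(g<np.median(g[near])*thr)
    n,l,st,ce=cv2.connectedComponentsWithStats(k.astype(np.uint8)); 
    i=1+np.argmax(st[1:,4]); v,u=np.nonzero(l==i); print(st[1:].tolist())
    X=plane(c,T,np.c_[u,v],.09)[:,:2]; r=cv2.fitLine((X*1000).astype(np.float32),cv2.DIST_L2,0,.01,.01).ravel()
    a=(X*1000-r[2:])@r[:2]; print('mean',X.mean(0),'yaw',np.degrees(np.arctan2(-r[1],-r[0])) if r[1]<0 else np.degrees(np.arctan2(r[1],r[0])),'len',np.ptp(a))
    print('ends',(r[2:]+r[:2]*a.min()).round(1),(r[2:]+r[:2]*a.max()).round(1))
    s=slopes(c,[[u.mean(),v.mean()]])[0]; C.append((T[:3,3],T[:3,:3]@np.r_[s,1]))
(o1,d1),(o2,d2)=C; ab=np.linalg.lstsq(np.c_[d1,-d2],o2-o1,rcond=None)[0]; print('tri',o1+d1*ab[0],o2+d2*ab[1])
E
```

```text
[[233, 153, 37, 12, 44], [248, 180, 8, 23, 100]]
mean [0.45351844 0.05297876] yaw 132.55528 len 26.638466681286644
ends [444.3  63.1] [462.3  43.4]
[[188, 233, 8, 7, 24]]
mean [0.44949991 0.05633092] yaw 131.54971 len 22.581939405654424
ends [442.5  64.2] [457.5  47.3]
tri [0.44997771 0.05602459 0.07531641] [0.45047901 0.05839387 0.07569186]
```

Call:
jog_arm(
  plan=[
    [0, 0, 0, 0, 1, 50, 1],
    [0, 0, 0, 0, 1, 100, 1],
    [0, 0, 0, 0, 1, 125, 1],
    [0, 0, 0, 0, 1, 145, 1],
    [0, 0, 0, 0, 1, 154, 1],
    [0, 0, 0, 0, 1, 154, 1],
    [0, 0, 0, 0, 1, 154, 1],
  ],
)

```text
time: 3.3
ee_pos: [0.4618, 0.0437, 0.0373]
eef_rot: [0.942, -0.335, 0.0, -0.0]
ft_force: [1.0, 0.2, 0.0]
width: 0.0873
grip_force: 0.0
```

Call:
jog_arm(
  plan=[
    [0, 0, 0, 0, 0, 0, 0.5],
    [0, 0, 0, 0, 0, 0, 0.35],
    [0, 0, 0, 0, 0, 0, 0.1],
    [0, 0, 0, 0, 0, 0, -0.5],
    [0, 0, 0, 0, 0, 0, -1],
    [0, 0, 0, 0, 0, 0, -1],
    [0, 0, 0, 0, 0, 0, -1],
    [0, 0, 0, 0, 0, 0, -1],
    [0, 0, 0, 0, 0, 0, -1],
    [0, 0, 0, 0, 0, 0, -1],
  ],
  squeeze=30,
)

```text
time: 4.3
ee_pos: [0.4612, 0.0436, 0.0366]
eef_rot: [0.942, -0.336, 0.0, -0.0]
ft_force: [-1.8, -1.9, 5.6]
width: 0.0576
grip_force: 30.0
```

```bash
python3 - <<'E'
from h import *
go(.5213,-.1850,.042,10)
E
```

```text
t 4.3 pos [0.4612 0.0436 0.0366] yaw -129.21 tilt [ 0.  0. -1.] shift [191.  139.1  -5.5] F [-1.77 -1.86  5.65] w 0.0576 j [-0.6   0.13  0.43  2.07 -0.07  0.95 -2.39]
turn -2.43
```

Call:
jog_arm(
  plan=[
    [0, 0, 0, 0, 0, -5, -1],
    [0, 0, -0.1, 0, 0, -5, -1],
    [0, 0, -0.2, 15, 11, -5, -1],
    [0, 0, -0.32, 40, 29, -5, -1],
    [0, 0, -0.44, 65, 47, -5, -1],
    [0, 0, -0.56, 90, 66, -5, -1],
    [0, 0, -0.68, 115, 84, -5, -1],
    [0, 0, -0.8, 140, 102, -5, -1],
    [0, 0, -0.92, 165, 120, -5, -1],
    [0, 0, -1.04, 182, 132, -5, -1],
    [0, 0, -1.16, 191, 139, -5, -1],
    [0, 0, -1.2, 191, 139, -5, -1],
  ],
)

```text
time: 5.5
ee_pos: [0.5209, -0.1868, 0.041]
eef_rot: [0.967, 0.256, -0.0, 0.0]
ft_force: [-0.6, 0.9, -3.2]
width: 0.0574
grip_force: 30.0
```

Call:
jog_arm(
  plan=[
    [0, 0, -0.12, 0, 0, 0, -1],
    [0, 0, -0.24, 0, 0, 0, -1],
    [0, 0, -0.36, 0, 0, 0, -1],
    [0, 0, -0.48, 0, 0, 0, -1],
    [0, 0, -0.6, 0, 0, 0, -1],
    [0, 0, -0.72, 0, 0, 0, -1],
    [0, 0, -0.84, 0, 0, 0, -1],
    [0, 0, -0.96, 0, 0, 0, -1],
    [0, 0, -1.08, 0, 0, 0, -1],
    [0, 0, -1.18, 0, 0, 0, -1],
    [0, 0, -1.23, 0, 0, 0, -1],
    [0, 0, -1.23, 0, 0, 0, -1],
  ],
)

```text
time: 6.7
ee_pos: [0.521, -0.1845, 0.041]
eef_rot: [0.642, 0.766, -0.0, -0.0]
ft_force: [1.0, -1.0, -2.3]
width: 0.0574
grip_force: 30.0
```

```bash
python3 - <<'E'
from h import *
go(.5216,-.19,.042,10)
c=camera('top'); T=W(c); np.save('top2',c,allow_pickle=True)
s=status.read_state(); w=camera('wrist')
im=np.hstack([cv2.resize(c['image'][160:250,260:380],(400,300),interpolation=cv2.INTER_CUBIC),cv2.resize(w['image'],(400,300))])
cv2.imwrite('pics/g1.png',im[:,:,::-1]); np.save('w2',dict(c=w,T=W(w,s)),allow_pickle=True)
E
```

```text
t 6.7 pos [ 0.521  -0.1845  0.041 ] yaw 10.07 tilt [-0.001  0.    -1.   ] shift [-5.5 -0.3 -1. ] F [ 0.98 -0.97 -2.33] w 0.0574 j [ 0.05  0.31  0.24  1.83 -0.09  1.01  0.5 ]
turn 0.001
```

View pics/g1.png

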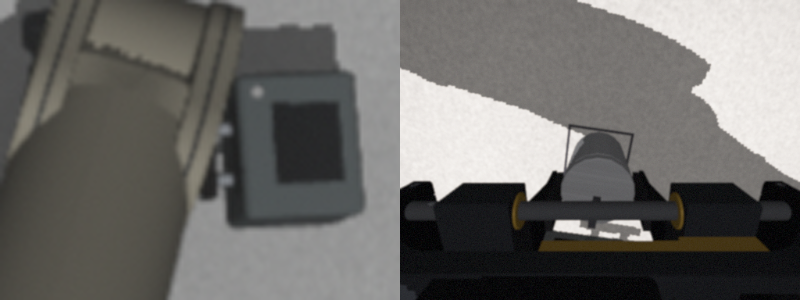

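The top view of the tin is blocked by the arm. In the wrist view the ridge shows just above and below the gripper rod, near (252,260). I'll look closer.

```bash
python3 - <<'E'
from h import *
d=np.load('w2.npy',allow_pickle=True).item(); c,T=d['c'],d['T']
cv2.imwrite('pics/g2.png',cv2.resize(c['image'][190:310,180:330],(750,600),interpolation=cv2.INTER_CUBIC)[:,:,::-1])
P=cloud(c,T); print(P[215,255],P[245,255])
E
```

```text
[ 0.51932232 -0.16580263  0.0883825 ] [ 0.52271012 -0.18490351  0.08857287]
```

View pics/g2.png

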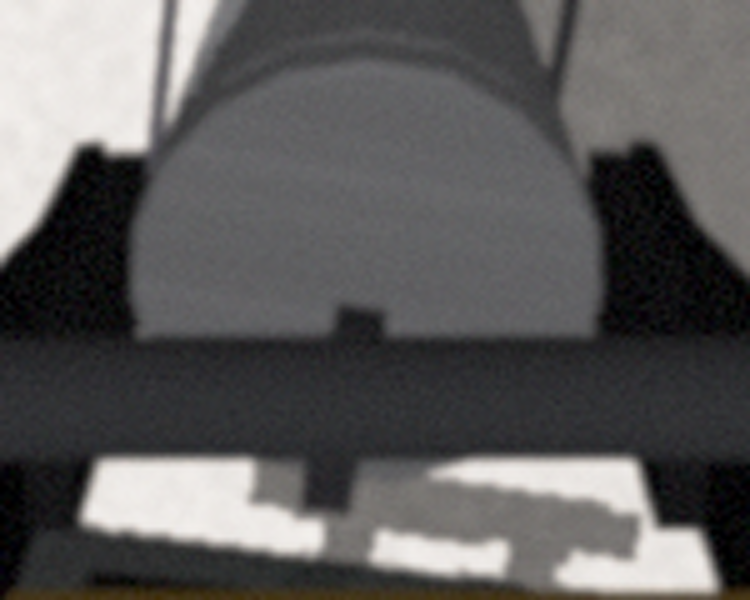

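The ridge centreline in the crop runs from about (360,322) to (329,482). I'll convert that to a yaw.

```bash
python3 - <<'E'
from h import *
d=np.load('w2.npy',allow_pickle=True).item(); c,T=d['c'],d['T']
f=lambda x,y:(180+x/5-.4,190+y/5-.4)
X=plane(c,T,[f(360,322),f(329,482)],.096); D=X[1]-X[0]; print(X,np.degrees(np.arctan2(D[1],D[0])))
E
```

```text
[[ 0.5210169  -0.18691289  0.096     ]
 [ 0.52106993 -0.20898466  0.096     ]] -89.86232891141839
```

Call:
jog_arm(
  plan=[
    [0, 0, -0.015, -10, -1.4, 0, -1],
    [0, 0, -0.015, -20, -2.8, 0, -1],
    [0, 0, -0.015, -27, -3.8, 0, -1],
    [0, 0, -0.015, -30, -4.2, 0, -1],
    [0, 0, -0.015, -30, -4.2, 0, -1],
    [0, 0, -0.015, -30, -4.2, 0, -1],
    [0, 0, -0.015, -30, -4.2, 0, -1],
    [0, 0, -0.015, -30, -4.2, 0, -1],
  ],
)

```text
time: 7.6
ee_pos: [0.5225, -0.2146, 0.0414]
eef_rot: [0.637, 0.771, 0.0, -0.0]
ft_force: [0.3, -0.4, -2.1]
width: 0.0573
grip_force: 30.0
```

Call:
jog_arm(
  plan=[
    [0, 0, 0, -2, -0.3, 0, -1],
    [0, 0, 0, -4, -0.6, 0, -1],
    [0, 0, 0, -4, -0.6, 0, -1],
    [0, 0, 0, -4, -0.6, 0, -1],
    [0, 0, 0, -4, -0.6, 0, -1],
  ],
)

```text
time: 8.1
ee_pos: [0.5226, -0.2191, 0.0414]
eef_rot: [0.637, 0.771, 0.0, -0.0]
ft_force: [0.2, 0.1, -2.5]
width: 0.0571
grip_force: 30.0
```

Call:
jog_arm(
  plan=[
    [0, 0, 0, -2, -0.3, 0, -1],
    [0, 0, 0, -4, -0.6, 0, -1],
    [0, 0, 0, -4, -0.6, 0, -1],
    [0, 0, 0, -4, -0.6, 0, -1],
    [0, 0, 0, -4, -0.6, 0, -1],
  ],
)

```text
time: 8.6
ee_pos: [0.5227, -0.2231, 0.0414]
eef_rot: [0.637, 0.771, 0.0, -0.0]
ft_force: [0.5, 0.9, -3.1]
width: 0.0576
grip_force: 30.0
```

```bash
python3 -c "
from h import *
go(.5228,-.235,.041,10)"
```

```text
t 8.6 pos [ 0.5227 -0.2231  0.0414] yaw 10.88 tilt [-0.  0. -1.] shift [-11.7  -2.2   0.4] F [ 0.48  0.93 -3.14] w 0.0576 j [ 0.1   0.34  0.26  1.79 -0.1   1.02  0.59]
turn 0.015
```

Call:
jog_arm(
  plan=[
    [0, 0, 0, -1, -0.15, 0, -1],
    [0, 0, 0, -2, -0.3, 0, -1],
    [0, 0, 0, -2, -0.3, 0, -1],
    [0, 0, 0, -2, -0.3, 0, -1],
    [0, 0, 0, -2, -0.3, 0, -1],
  ],
)

```text
time: 9.1
ee_pos: [0.5228, -0.2251, 0.0414]
eef_rot: [0.637, 0.771, 0.0, -0.0]
ft_force: [1.1, 0.9, -3.2]
width: 0.057
grip_force: 30.0
```

Call:
jog_arm(
  plan=[
    [0, 0, 0, -1, -0.15, 0, -1],
    [0, 0, 0, -2, -0.3, 0, -1],
    [0, 0, 0, -2, -0.3, 0, -1],
    [0, 0, 0, -2, -0.3, 0, -1],
    [0, 0, 0, -2, -0.3, 0, -1],
  ],
)

```text
time: 9.6
ee_pos: [0.5229, -0.2271, 0.0414]
eef_rot: [0.637, 0.771, 0.0, -0.0]
ft_force: [0.7, -0.0, -2.9]
width: 0.0569
grip_force: 30.0
```

Call:
jog_arm(
  plan=[
    [0, 0, 0, -1, -0.15, 0, -1],
    [0, 0, 0, -2, -0.3, 0, -1],
    [0, 0, 0, -2, -0.3, 0, -1],
    [0, 0, 0, -2, -0.3, 0, -1],
    [0, 0, 0, -2, -0.3, 0, -1],
  ],
)

```text
time: 10.1
ee_pos: [0.523, -0.2292, 0.0414]
eef_rot: [0.637, 0.771, 0.0, -0.0]
ft_force: [-0.1, 0.0, -3.3]
width: 0.0572
grip_force: 30.0
```

No contact yet. The offset is drifting by about ±0.7 N.

Call:
jog_arm(
  plan=[
    [0, 0, 0, -1, -0.15, 0, -1],
    [0, 0, 0, -2, -0.3, 0, -1],
    [0, 0, 0, -2, -0.3, 0, -1],
    [0, 0, 0, -2, -0.3, 0, -1],
    [0, 0, 0, -2, -0.3, 0, -1],
  ],
)

```text
time: 10.6
ee_pos: [0.5231, -0.2312, 0.0414]
eef_rot: [0.637, 0.771, 0.0, -0.0]
ft_force: [0.6, -0.6, -3.5]
width: 0.0572
grip_force: 30.0
```

Call:
jog_arm(
  plan=[
    [0, 0, 0, -1, -0.15, 0, -1],
    [0, 0, 0, -2, -0.3, 0, -1],
    [0, 0, 0, -2, -0.3, 0, -1],
    [0, 0, 0, -2, -0.3, 0, -1],
    [0, 0, 0, -2, -0.3, 0, -1],
  ],
)

```text
time: 11.1
ee_pos: [0.5232, -0.2332, 0.0414]
eef_rot: [0.637, 0.771, 0.0, -0.0]
ft_force: [0.1, 0.4, -3.3]
width: 0.0573
grip_force: 30.0
```

Call:
jog_arm(
  plan=[
    [0, 0, 0, -1, -0.15, 0, -1],
    [0, 0, 0, -2, -0.3, 0, -1],
    [0, 0, 0, -2, -0.3, 0, -1],
    [0, 0, 0, -2, -0.3, 0, -1],
    [0, 0, 0, -2, -0.3, 0, -1],
  ],
)

```text
time: 11.6
ee_pos: [0.5232, -0.2352, 0.0414]
eef_rot: [0.637, 0.771, 0.0, -0.0]
ft_force: [-0.4, 0.5, -3.7]
width: 0.0573
grip_force: 30.0
```

Call:
jog_arm(
  plan=[
    [0, 0, 0, -1, -0.15, 0, -1],
    [0, 0, 0, -1.5, -0.2, 0, -1],
    [0, 0, 0, -1.5, -0.2, 0, -1],
    [0, 0, 0, -1.5, -0.2, 0, -1],
    [0, 0, 0, -1.5, -0.2, 0, -1],
  ],
)

```text
time: 12.1
ee_pos: [0.5233, -0.2367, 0.0414]
eef_rot: [0.637, 0.771, 0.0, -0.0]
ft_force: [-0.1, -0.4, -3.4]
width: 0.0571
grip_force: 30.0
```

Call:
jog_arm(
  plan=[
    [0, 0, 0, -1, -0.15, 0, -1],
    [0, 0, 0, -1.5, -0.2, 0, -1],
    [0, 0, 0, -1.5, -0.2, 0, -1],
    [0, 0, 0, -1.5, -0.2, 0, -1],
    [0, 0, 0, -1.5, -0.2, 0, -1],
  ],
)

```text
time: 12.6
ee_pos: [0.5234, -0.2381, 0.0414]
eef_rot: [0.637, 0.771, 0.0, -0.0]
ft_force: [-1.4, 1.6, -2.3]
width: 0.0577
grip_force: 30.0
```

Call:
jog_arm(
  plan=[
    [0, 0, 0, -1, -0.15, 0, -1],
    [0, 0, 0, -1.5, -0.2, 0, -1],
    [0, 0, 0, -1.5, -0.2, 0, -1],
    [0, 0, 0, -1.5, -0.2, 0, -1],
    [0, 0, 0, -1.5, -0.2, 0, -1],
  ],
)

```text
time: 13.1
ee_pos: [0.5235, -0.2396, 0.0414]
eef_rot: [0.637, 0.771, 0.0, -0.0]
ft_force: [-0.9, 4.2, -0.1]
width: 0.0571
grip_force: 30.0
```

Call:
jog_arm(
  plan=[
    [0, 0, 0, -1, -0.15, 0, -1],
    [0, 0, 0, -2, -0.3, 0, -1],
    [0, 0, 0, -2.5, -0.4, 0, -1],
    [0, 0, 0, -2.5, -0.4, 0, -1],
    [0, 0, 0, -2.5, -0.4, 0, -1],
  ],
)

```text
time: 13.6
ee_pos: [0.5236, -0.2422, 0.0414]
eef_rot: [0.637, 0.771, 0.0, -0.0]
ft_force: [-1.3, 5.0, -0.5]
width: 0.0569
grip_force: 30.0
```

```bash
python3 - <<'E'
from h import *
F=[]
for i in range(8):
    c=camera('top'); F.append(status.read_state()['ft_force'])
print(np.round(F,1)); go(.523,-.2444,.041)
T=W(c);P=cloud(c,T);Z=P[:,:,2]
m=np.zeros(Z.shape,bool); m[170:240,310:340]=1
b=m&(abs(Z-.067)<.004); X=P[b]; print(len(X),np.percentile(X[:,1],[2,50,98]) if len(X) else '')
t=np.load('top.npy',allow_pickle=True).item(); P0=cloud(t,T); X0=P0[b]; b0=m&(abs(P0[:,:,2]-.067)<.004); print(np.percentile(P0[b0][:,1],[2,50,98]),P0[b0][:,0].min(),X[:,0].min() if len(X) else '')
cv2.imwrite('pics/p1.png',np.hstack([cv2.resize(i['image'][170:245,290:390],(400,300),interpolation=cv2.INTER_CUBIC) for i in (t,c)])[:,:,::-1])
E
```

```text
[[-1.6  4.2 -0.6]
 [-1.1  4.8 -0. ]
 [-0.8  4.6 -1.5]
 [-1.4  5.1 -0.5]
 [-0.6  4.6 -0. ]
 [-1.4  5.  -0.5]
 [-1.   5.1 -1. ]
 [-1.9  5.1 -0.7]]
t 14.0 pos [ 0.5236 -0.2423  0.0414] yaw 10.89 tilt [ 0.  0. -1.] shift [-2.  -1.   0.4] F [-1.9   5.15 -0.71] w 0.0576 j [ 0.13  0.36  0.27  1.77 -0.11  1.02  0.63]
0 
[-0.29817975 -0.27763865 -0.27163573] 0.47287921519606313
```

View pics/p1.png

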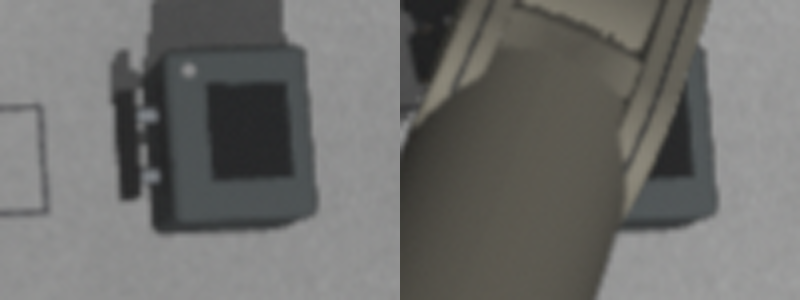

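The bar is hidden behind the arm from above, so I'm relying on touch. A force of 4.8 N puts the bar about 3.9 mm in, so it needs about 2.6 mm more.

Call:
jog_arm(
  plan=[
    [0, 0, 0, -1, -0.15, 0, -1],
    [0, 0, 0, -2, -0.3, 0, -1],
    [0, 0, 0, -2.6, -0.4, 0, -1],
    [0, 0, 0, -2.6, -0.4, 0, -1],
    [0, 0, 0, -2.6, -0.4, 0, -1],
  ],
)

```text
time: 14.5
ee_pos: [0.5237, -0.2446, 0.0414]
eef_rot: [0.637, 0.771, 0.0, -0.0]
ft_force: [-2.0, 5.9, 0.0]
width: 0.0572
grip_force: 30.0
```

```bash
python3 - <<'E'
from h import *
F=[]
for i in range(8):
    camera('top'); F.append(status.read_state()['ft_force'])
print(np.mean(F,0).round(2),np.std(F,0).round(2)); go(.523,-.2444,.041)
E
```

```text
[-1.53  5.9  -0.03] [0.27 0.48 0.44]
t 14.9 pos [ 0.5237 -0.2446  0.0414] yaw 10.9 tilt [-0.     0.001 -1.   ] shift [ 0.3 -0.6  0.4] F [-1.73  5.89 -0.43] w 0.0574 j [ 0.13  0.36  0.27  1.77 -0.11  1.02  0.63]
```

Call:
jog_arm(
  plan=[
    [0, 0, 0, 0, 0, 0, -1],
    [0, 0, 0, 0, 0, 0, -1],
    [0, 0, 0, 0, 0, 0, -1],
    [0, 0, 0, 0, 0, 0, -1],
    [0, 0, 0, 0, 0, 0, -1],
    [0, 0, 0, 0, 0, 0, -1],
    [0, 0, 0, 0, 0, 0, -1],
    [0, 0, 0, 0, 0, 0, -1],
    [0, 0, 0, 0, 0, 0, -1],
    [0, 0, 0, 0, 0, 0, -1],
    [0, 0, 0, 0, 0, 0, -1],
    [0, 0, 0, 0, 0, 0, -1],
  ],
)

```text
time: 16.1
ee_pos: [0.5237, -0.2447, 0.0414]
eef_rot: [0.637, 0.771, 0.0, -0.0]
ft_force: [-0.9, 5.5, -0.9]
width: 0.057
grip_force: 30.0
```

```bash
python3 - <<'E'
from h import *
go(.5215,-.1903,.0370)
E
```

```text
t 16.1 pos [ 0.5237 -0.2447  0.0414] yaw 10.9 tilt [-0.  0. -1.] shift [53.8  8.1  4.5] F [-0.9   5.47 -0.93] w 0.057 j [ 0.13  0.36  0.27  1.77 -0.11  1.03  0.63]
```

Call:
jog_arm(
  plan=[
    [0, 0, 0, 5, 0.8, 0, -1],
    [0, 0, 0, 15, 2.3, 0, -1],
    [0, 0, 0, 30, 4.5, 0, -1],
    [0, 0, 0, 45, 6.8, 0, -1],
    [0, 0, 0, 53.8, 8.1, 0, -1],
    [0, 0, 0, 53.8, 8.1, 0, -1],
    [0, 0, 0, 53.8, 8.1, 2, -1],
    [0, 0, 0, 53.8, 8.1, 3, -1],
    [0, 0, 0, 53.8, 8.1, 4, -1],
    [0, 0, 0, 53.8, 8.1, 4.6, -1],
    [0, 0, 0, 53.8, 8.1, 4.6, -1],
    [0, 0, 0, 53.8, 8.1, 4.6, -1],
  ],
)

```text
time: 17.3
ee_pos: [0.5215, -0.1908, 0.0368]
eef_rot: [0.637, 0.771, 0.0, -0.0]
ft_force: [-0.3, -0.4, -3.7]
width: 0.0573
grip_force: 30.0
```

```bash
python3 - <<'E'
from h import *
go(.5215,-.1903,.0366)
s=status.read_state(); c=camera('wrist'); T=W(c,s)
cv2.imwrite('pics/g3.png',cv2.resize(c['image'][190:310,180:330],(750,600),interpolation=cv2.INTER_CUBIC)[:,:,::-1])
np.save('w3',dict(c=c,T=T),allow_pickle=True)
E
```

```text
t 17.3 pos [ 0.5215 -0.1908  0.0368] yaw 10.87 tilt [-0.  0. -1.] shift [0.4 0.1 0.2] F [-0.29 -0.38 -3.71] w 0.0573 j [ 0.06  0.32  0.25  1.83 -0.09  1.    0.53]
```

View pics/g3.png

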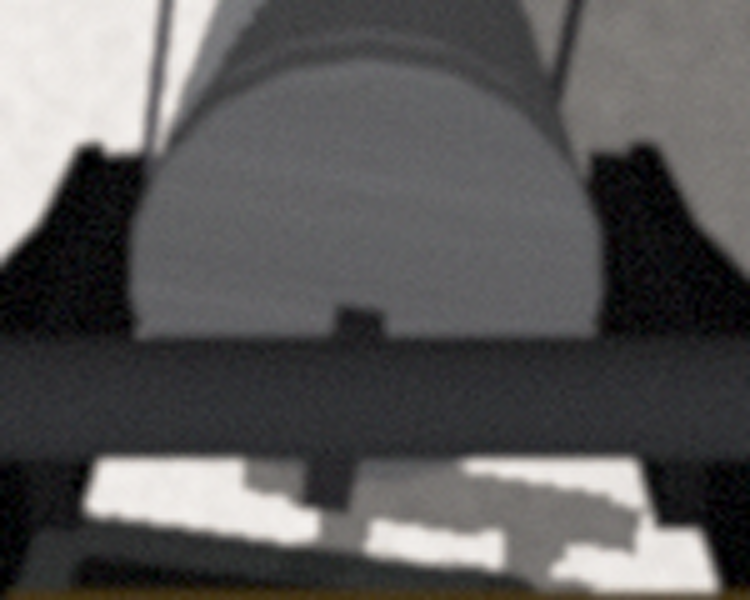

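The tin hasn't slipped in the grip. It is still hanging, so I'll lower it to touch, release and retreat straight up.

Call:
jog_arm(
  plan=[
    [0, 0, 0, 0, 0, 0.4, -1],
    [0, 0, 0, 0, 0, 0.4, -1],
    [0, 0, 0, 0, 0, 0.4, -1],
    [0, 0, 0, 0, 0, 0.4, -1],
  ],
)

```text
time: 17.75
ee_pos: [0.5216, -0.1907, 0.0367]
eef_rot: [0.637, 0.771, 0.0, 0.0]
ft_force: [-1.0, 0.8, 0.7]
width: 0.0572
grip_force: 30.0
```

Call:
jog_arm(
  plan=[
    [0, 0, 0, 0, 0, 0.4, -1],
    [0, 0, 0, 0, 0, 0.4, -1],
    [0, 0, 0, 0, 0, 0.4, -1],
    [0, 0, 0, 0, 0, 0.4, -1],
  ],
)

```text
time: 18.15
ee_pos: [0.5217, -0.1907, 0.0366]
eef_rot: [0.637, 0.771, 0.0, 0.0]
ft_force: [-3.1, 0.3, 5.3]
width: 0.0574
grip_force: 30.0
```

Call:
jog_arm(
  plan=[
    [0, 0, 0, 0, 0, 0, 0.34],
    [0, 0, 0, 0, 0, 0, 0.4],
    [0, 0, 0, 0, 0, 0, 0.6],
    [0, 0, 0, 0, 0, 0, 0.8],
    [0, 0, 0, 0, 0, 0, 1],
    [0, 0, 0, 0, 0, 0, 1],
    [0, 0, 0, 0, 0, 0, 1],
    [0, 0, 0, 0, 0, 0, 1],
    [0, 0, 0, 0, 0, -5, 1],
    [0, 0, 0, 0, 0, -20, 1],
    [0, 0, 0, 0, 0, -50, 1],
    [0, 0, 0, 0, 0, -95, 1],
  ],
)

```text
time: 19.35
ee_pos: [0.5199, -0.1901, 0.1305]
eef_rot: [0.637, 0.771, -0.001, -0.002]
ft_force: [1.2, -0.9, 1.3]
width: 0.0872
grip_force: 0.0
```

Call:
jog_arm(
  plan=[
    [0, 0, 0, 0, 0, -40, 1],
    [0, 0, 0, 40, 0, -60, 1],
    [0, 0, 0, 80, 0, -60, 1],
    [0, 0, 0, 130, 0, -60, 1],
    [0, 0, 0, 180, 0, -60, 1],
    [0, 0, 0, 230, 0, -60, 1],
    [0, 0, 0, 250, 0, -60, 1],
    [0, 0, 0, 250, 0, -60, 1],
    [0, 0, 0, 250, 0, -60, 1],
  ],
)

```text
time: 20.25
ee_pos: [0.4744, 0.0545, 0.1914]
eef_rot: [0.637, 0.771, 0.0, 0.0]
ft_force: [0.6, -1.0, -0.6]
width: 0.0871
grip_force: 0.0
```

```bash
python3 - <<'E'
from h import *
go(.5215,-.1903,.0366)
t=camera('top'); T=W(t); P=cloud(t,T); Z=P[:,:,2]; g=t['image'].astype(float).mean(2)
m=(abs(P[:,:,0]-.5215)<.06)&(abs(P[:,:,1]+.19)<.06)&(abs(Z-.0855)<.008); v,u=np.nonzero(m)
X=plane(t,T,np.c_[u,v],.085); print(len(u),np.percentile(Z[m],[5,50,95]),cv2.minEnclosingCircle((X[:,:2]*1000).astype(np.float32)),X.mean(0))
k=m&(g<np.median(g[m])*.7); v,u=np.nonzero(k); X=plane(t,T,np.c_[u,v],.09)[:,:2]*1000
r=cv2.fitLine(X.astype(np.float32),cv2.DIST_L2,0,.01,.01).ravel(); print(len(u),X.mean(0),r,np.degrees(np.arctan2(r[1],r[0])))
cv2.imwrite('pics/f.png',np.hstack([cv2.resize(t['image'][170:245,270:370],(400,300),interpolation=cv2.INTER_CUBIC),cv2.resize(t['image'],(400,300))])[:,:,::-1])
E
```

```text
t 20.25 pos [0.4744 0.0545 0.1914] yaw 10.91 tilt [ 0.001 -0.    -1.   ] shift [-2.493e+02 -1.000e-01  1.549e+02] F [ 0.57 -0.99 -0.55] w 0.0871 j [-0.24  0.01  0.03  1.84  0.    1.3  -0.02]
403 [0.08118391 0.0849064  0.08922435] ((522.9119873046875, -189.43222045898438), 28.890260696411133) [ 0.52282943 -0.18940487  0.085     ]
30 [ 524.35208429 -202.3445428 ] [ 2.8798300e-01  9.5763552e-01  5.2435211e+02 -2.0234454e+02] 73.26276
```

View pics/f.png

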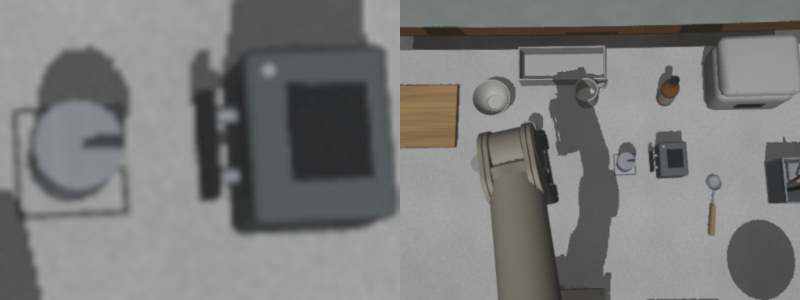

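The tin stands upright within about 1.5 mm of the bay centre. In the crop its ridge runs from (85,142) to (122,142), straight at the scanner. The bar is out and clear, and the things on the worktop that I can see are where they were.

```bash
python3 -c "
from bench import order
print(order.close_job())"
```

```text
the job is handed in; nothing more can be done
None
```

The job is handed in: I pushed the tin label-first about 6.3 mm into the bar's 13 mm travel (judged by force, 5.9 N), held it there for over a second, and left it upright in the square, about 1.5 mm off centre, clear of the bar and with its label facing the window to within about 1°.

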